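Bottom the reference probe in the dry-block heater and set its depth collar

TASK

Take the steel reference probe out of the rack and lower it into the narrow, bushed well of the dry-block heater until its foot bottoms out, then slide its black depth collar down the rod until it lies on the rim of the bush, and press it home there with about 10 newtons (5 is too little, 20 too much) for half a second so that it marks the depth. Never push the probe and collar onto the heater with more than 25 newtons in all, do not disturb the tubes, and leave the probe standing bottomed in the well, let go, with the collar flat on the rim.

Things in the scene. Friction and masses are not known exactly. Their poses are not given: they have to be found in the camera images.
- heater: Dry-block heater, fixed: white case 200 x 180 mm, origin at the centre of its underside, front to -x. Its 150 x 130 mm aluminium block stands 8 mm proud of the case rim, top face at 90 mm. In the block: one narrow well with a square steel bush, 40 mm in front of the middle (x -40, y 0), and a row of three 17 mm tube wells at x +42 mm, y -40, 0, 40 mm; two of these (y -40 and 40) hold tubes.
- well_top (a point): Point on the narrow well's axis level with the block's top face; axes as the heater's, z up. A 32 mm square steel bush is screwed into the well; its flat rim stands 2 to 14 mm above this point. Bore 12 mm, mouth bevelled 2.5 mm. The flat, rigid blind floor lies 44 to 54 mm below this point. Neither height is known beforehand; bush and floor do not give way.
- rack: White plastic rack block, 190 x 70 x 50 mm high, fixed; origin at the centre of its underside. Along its x axis runs a row of four holes 11 mm wide, 40 mm deep, at x = -67.5, -22.5, 22.5 and 67.5 mm. The probe and two small tubes stand in three of them, upright to within 2 degrees.
- probe: The loose reference probe, about 140 g with its collar: a straight steel rod 10 mm thick, 105 mm long, its foot slightly tapered, with a black cap on top (20 mm wide, 8 mm high), 113 mm in all. Origin at the middle of its foot (lower end), z up along the rod. It starts standing in the rack.
- collar: Depth collar on the probe: black cylinder 36 mm in diameter, 30 mm high, around the rod; origin at its centre, 15 mm above its underside. Starts under the cap, centre 86 to 90 mm above the foot. Gripped across its diameter it carries the whole probe. It slides on the rod against about 5 N of friction, stays where left, and can go down to 45 mm above the foot.
- small_tube1_center (a point): Centre of a small capped tube, 10 x 70 mm, loose in the rack; leave alone.
- small_tube2_center (a point): Centre of the other small capped tube in the rack, 10 x 70 mm; leave alone.
- big_tube1_center (a point): Centre of a capped tube, 16 x 100 mm, loose in a wide well of the heater, standing 22 mm above the block; leave alone.
- big_tube2_center (a point): Centre of the other 16 x 100 mm tube in the heater; leave alone.
Mind the look-alikes: they are no part of the job. What is meant by the probe is not brown or orange, and is the smaller of those in its own colour.

How it is judged:
By the outcome, as a careful person would: the job done as asked, in the order asked, and still so for the second after the job is handed in, with the robot touching nothing.
It also fails if it takes over 64 s, if anything falls off the work surface, if the arm or the gripper's body presses on something with over 40 N, if the wrist force passes 120 N, or if a joint passes its speed limit or range.

ROBOT

A 6-joint arm with a two-finger parallel gripper is mounted at the origin on the work surface. World frame = base frame: x ahead of the robot, y to its left, z up, the work surface at z = 0. Lengths are in m, angles in rad, forces in N, time in s.
With the tool pointing down it reaches from about 0.35 to 0.975 m from the base axis. Payload 17.4 kg.
Tool frame: the origin (TCP) lies on the centre line of the jaws, within the pads' length; the fingertips stand 17 mm ahead of it and the grasp point (between the pads) lies 2 mm behind it; z points along the fingers, y is the direction in which the jaws open and shut (so a half turn about z gives the same grasp; the last joint's range is limited). The gripper opens to 85 mm and grips with 20 to 120 N. Pads are 22 mm wide; open, the fingers measure 114 mm over their backs; the gripper's body (76 mm by 85 mm) begins 54 mm behind the grasp point. The pads swing forward as they close: fully open they stand 13 mm farther back than shut.
Start: joints at [1.071, 0.116, 1.442, -0, 1.584, -0.038], TCP at [0.301, 0.604, 0.248] pointing down, gripper open.
Joint ranges: [-2.83, 2.83], [-0.83, 2.19], [0.07, 2.5], [-1.14, 4.28], [0.01, 3], [-2.97, 2.97]. Speed limits (rad/s): [1.89, 1.89, 2.22, 3.14, 3.14, 3.14].

INTERFACE

Orientations are given as a 3x3 rotation matrix whose columns are the frame's x, y, z axes.
In Python, from bench import state, cams, env gives the robot as it stands. The module is installed in compiled form; this text tells all that it offers.
- The arm moves only by the tool move_arm, never from a script. Its argument "commands" is a list of rows, each a list of 4 numbers: the shift along the tool's x, y, z in m, then the turn about the tool's z in rad. A call has 1 to 12 rows; each row is the pose to reach, as a shift and turn from the pose measured when the call began, along the tool's axes at that moment; what a row does not reach only later rows make up. A row lasts 1/8 s, in which the tool goes at most 62.5 mm and 10.7 degrees, less where a joint would pass 70% of its speed; a pose out of reach is approached as far as the arm can. A call with a gripper value outside its range is refused whole. "hand" is the opening, from 0 (shut) to 1 (fully open), set as the call begins (left out, the last holds). The fingers move at their own pace and stop on an object; the grip force is fixed at half the most. Time passes only in rows, so rows that repeat a pose let the fingers close. It gives the time, the measured TCP pose, the force and the opening at its end, in the units of the state.
- state(): the state, without advancing time (a new reading comes with each control period).
- cams.get_image(name): name is "scene" or "top" or "wrist"; returns a dict with "img" (480x640x3 uint8, blue, green, red), "depth" (480x640 float32, m along the optical axis (not along the pixel's ray), 0 where there is no reading), "vertical_fov" (degrees; the focal length in pixels is half the picture's height over the tangent of half this angle, whatever the lens; pixels are square), "cx", "cy" (the principal point, pixels), "world_to_cam" (4x4, takes a point from world to camera coordinates). Camera axes: x right, y down, z forward; pixel columns grow to the right and rows downward; lengths in m; the calibration is good to about 2 mm. A picture is of the moment at which its call begins.
- env.finish_job(): hands the job in, once; it reports no verdict.
The state is a dict: "time_s": time; "joint_pos": joint angles; "dq": joint speeds; "joint_torque": joint torques, N m; "ee_pos": TCP position; "ee_rot": TCP orientation; "ft_force": force on the tool from outside, world axes, zero at the start; "wrist_torque": the same for the moment, N m; "grip_width": finger opening in m.
Only numpy, scipy, OpenCV 4.12 (cv2) and the standard library are available. Lean on these libraries where they do the work, as an engineer would, in place of code of your own. Each camera call takes 0.05 s, during which the arm holds its last target. There are 200 camera calls.

## Working session

There is one attempt and no reset: what is moved stays moved. The work goes in short steps, Python scripts to look and compute and a tool call to move; the robot and the scene stay as the last step left them, time stands still between calls to the robot, and variables do not carry over. Pictures are saved under pics/ and viewed, about 8 in all and at most 12, crops included, and the job is handed in when it is done.

Besides the shell and the picture viewer there is one more tool, called after ">>>" in YAML: its name, and indented under it one key for each argument. move_arm: Moves the arm, as the interface text tells. Its arguments: {"type":"object","properties":{"commands":{"type":"array"},"hand":{"type":"number"}},"required":["commands"]}

```bash
mkdir -p pics; cat > h.py <<'E'
import numpy as np, cv2
from bench import state, cams, env
def get(n):
    d=cams.get_image(n); d['f']=240/np.tan(np.radians(d['vertical_fov'])/2); return d
def pt(d,u,v,z=None):
    if z is None: z=d['depth'][int(v),int(u)]
    c=np.array([(u-d['cx'])/d['f']*z,(v-d['cy'])/d['f']*z,z,1]); return (np.linalg.inv(d['world_to_cam'])@c)[:3]
def cloud(d):
    v,u=np.mgrid[:480,:640]; z=d['depth']
    c=np.stack([(u-d['cx'])/d['f']*z,(v-d['cy'])/d['f']*z,z,np.ones_like(z)],-1)
    return (c@np.linalg.inv(d['world_to_cam']).T)[...,:3]
def onplane(d,u,v,h):
    M=np.linalg.inv(d['world_to_cam']); r=M[:3,:3]@np.array([(u-d['cx'])/d['f'],(v-d['cy'])/d['f'],1]); o=M[:3,3]
    return o+r*(h-o[2])/r[2]
def proj(d,p):
    c=d['world_to_cam']@np.append(p,1); return c[:2]/c[2]*d['f']+[d['cx'],d['cy']]
E
python3 - <<'E'
from h import *
for n in ['scene','top','wrist']:
    d=get(n); cv2.imwrite(f'pics/{n}0.png',d['img']); print(n,d['f'],d['cx'],d['cy'],np.linalg.inv(d['world_to_cam'])[:3].round(3).tolist(), (d['depth']>0).mean())
s=state(); print({k:np.round(v,3).tolist() for k,v in s.items()})
E
```

```text
scene 615.8480890585397 318.74506070531436 235.81877155193254 [[-0.223, 0.521, -0.824, 1.282], [0.975, 0.14, -0.176, 0.151], [0.023, -0.842, -0.539, 0.577]] 0.9959602864583333
top 452.1627442448123 313.40911171588743 241.3807243876832 [[0.022, -0.985, 0.173, 0.365], [-1.0, -0.025, -0.016, -0.032], [0.02, -0.173, -0.985, 0.853]] 0.9959049479166666
wrist 360.7866542306101 317.0626022770973 241.81794684288153 [[0.444, 0.862, 0.245, 0.239], [0.896, -0.427, -0.124, 0.635], [-0.002, 0.275, -0.962, 0.373]] 0.9959733072916667
{'time_s': 0.15, 'joint_pos': [1.071, 0.116, 1.442, 0.0, 1.584, -0.038], 'dq': [-0.002, -0.001, -0.003, 0.001, -0.001, 0.0], 'joint_torque': [-0.0, -73.251, -63.285, -0.0, 0.005, -0.0], 'ee_pos': [0.301, 0.604, 0.248], 'ee_rot': [[-0.895, 0.446, -0.0], [0.446, 0.895, -0.001], [0.0, -0.001, -1.0]], 'ft_force': [-0.646, 0.234, -0.326], 'wrist_torque': [0.006, -0.002, 0.03], 'grip_width': 0.086}
```

View pics/scene0.png

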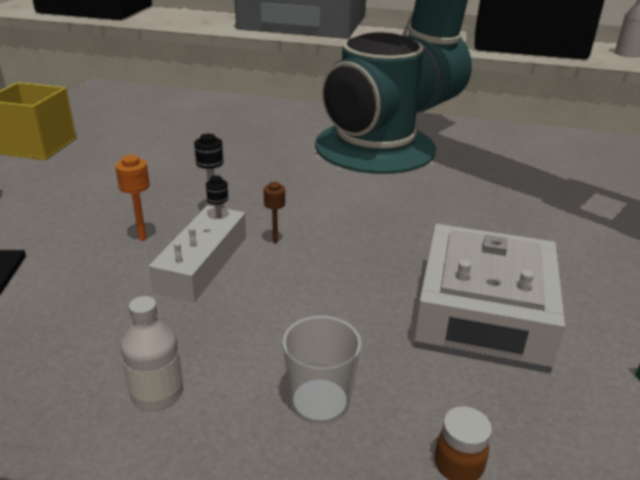

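View pics/top0.png

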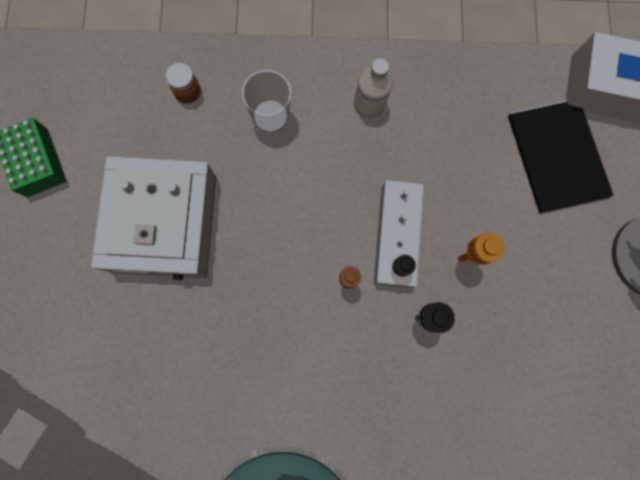

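Candidates, as scene / top pixels:
- orange: (132,172) / (488,248)
- brown: (274,195) / (350,277)
- large black: (208,150) / (437,318)
- small black, in the rack: (217,190) / (403,265)

I choose the small black one. The heater bush is at top (145,234), scene (495,243).

```bash
cat > m.py <<'E'
from h import *
t=get('top'); s=get('scene')
P={'top':cloud(t),'scene':cloud(s)}
def at(n,u,v): return P[n][v,u].round(4)
print('collar/cap top',at('top',403,265),'scene',at('scene',217,182),at('scene',217,195))
print('bush top',at('top',138,234),at('top',152,234),'scene',at('scene',488,240))
print('block',at('top',150,205),at('scene',500,290),'rack top',at('top',400,230),at('scene',190,260),'table',at('top',300,330))
C=P['top']
def face(lo,hi,u0,u1,v0,v1,name):
    m=np.zeros((480,640),bool); c=C[v0:v1,u0:u1]; m[v0:v1,u0:u1]=(c[...,2]>lo)&(c[...,2]<hi)
    p=C[m]; r=cv2.minAreaRect(p[:,:2].astype(np.float32)); print(name,m.sum(),'z',np.median(p[:,2]),r)
    return m
face(.04,.06,370,430,175,292,'rack')
face(.07,.1,85,220,150,285,'heatertop')
face(.086,.095,85,220,150,285,'block')
face(.0915,.12,125,165,215,255,'bush')
m=face(.08,.16,385,420,245,285,'probe')
Q=P['scene'];q=Q[165:215,195:240].reshape(-1,3);q=q[(q[:,2]>.07)&(q[:,2]<.2)&(q[:,0]>.2)&(q[:,0]<.5)]
print('scene probe',q.min(0),q.max(0),np.median(q,0))
big=np.hstack([cv2.resize(t['img'][215:295,365:445],(400,400)),cv2.resize(s['img'][165:245,180:260],(400,400))])
cv2.imwrite('pics/crop1.png',big)
E
python3 m.py
```

```text
collar/cap top [ 0.4576 -0.1914  0.1227] scene [ 0.4698 -0.1896  0.119 ] [ 0.4782 -0.1877  0.1003]
bush top [0.5021 0.2503 0.1004] [0.5024 0.2265 0.1019] scene [0.5034 0.2328 0.1014]
block [0.5549 0.2377 0.0916] [0.6042 0.2498 0.0899] rack top [ 0.5308 -0.2026  0.05  ] [ 0.5921 -0.1901  0.0509] table [ 0.3475 -0.0252 -0.0011]
rack 3492 z 0.04972575074860569 ((0.5275046825408936, -0.2033325731754303), (0.07076204568147659, 0.19097428023815155), 85.19609832763672)
heatertop 11312 z 0.0871321214752136 ((0.5430389642715454, 0.24015887081623077), (0.1815861314535141, 0.20099326968193054), 88.29998779296875)
block 5803 z 0.08926364822668398 ((0.5428866744041443, 0.24014028906822205), (0.13150382041931152, 0.15077772736549377), 88.44137573242188)
bush 444 z 0.10029562753380655 ((0.5032111406326294, 0.24332047998905182), (0.06772495806217194, 0.06570301949977875), 1.5356649160385132)
probe 432 z 0.11256842128146677 ((0.45996376872062683, -0.19664821028709412), (0.034512028098106384, 0.035141944885253906), 87.83768463134766)
scene probe [ 0.37223946 -0.25929395  0.07001741] [ 0.4806435  -0.17702911  0.12451699] [ 0.46808618 -0.19458858  0.10416984]
```

View pics/crop1.png

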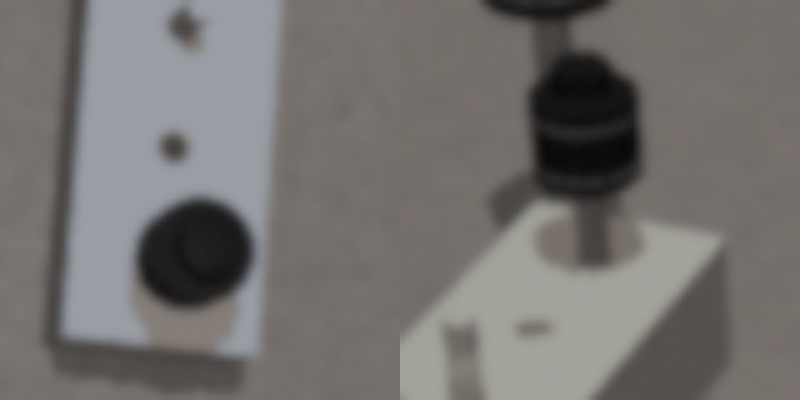

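The crop confirms it: a small black collar and cap on a steel rod, standing in the rack's end hole (hole x −67.5). Computed hole position (0.460, −0.198) agrees with the cloud. Next I check the neighbours' clearances.

```bash
python3 - <<'E'
from h import *
t=get('top');C=cloud(t)
for n,(u,v) in dict(bigblack=(437,318),orange=(488,248),brown=(350,277)).items():
    c=C[v-18:v+18,u-20:u+20].reshape(-1,3); z=c[:,2].max(); q=c[c[:,2]>z-.04]
    print(n,z.round(3),q.min(0).round(3),q.max(0).round(3))
R=state()['ee_rot']; p=state()['ee_pos']
print(R.T@(np.array([.46,-.197,.22])-p), np.degrees(np.arctan2(R[1,1],R[0,1])))
E
```

```text
bigblack 0.853 [ 0.365 -0.032  0.853] [ 0.365 -0.032  0.853]
orange 0.853 [ 0.365 -0.032  0.853] [ 0.365 -0.032  0.853]
brown 0.853 [ 0.365 -0.032  0.853] [ 0.365 -0.032  0.853]
[-0.49957523 -0.64637535  0.02829274] 63.54371970026057
```

>>> move_arm:
  commands:
    - [-0.323, -0.246, 0, -0.434]
    - [-0.323, -0.246, 0, -0.434]
    - [-0.323, -0.246, 0, -0.434]
    - [-0.323, -0.246, 0, -0.434]
    - [-0.323, -0.246, 0, -0.434]
    - [-0.323, -0.246, 0, -0.434]
    - [-0.323, -0.246, 0, -0.434]
    - [-0.323, -0.246, 0, -0.434]
    - [-0.323, -0.246, 0, -0.434]
    - [-0.323, -0.246, 0, -0.434]
  hand: 0.75

```text
time_s: 1.55
ee_pos: [0.4799, 0.2409, 0.2481]
ee_rot: [[-1.0, 0.027, -0.0], [0.027, 1.0, -0.0], [0.0, -0.0, -1.0]]
ft_force: [-0.5, -0.4, 0.3]
grip_width: 0.064
```

```bash
python3 - <<'E'
from h import *
w=get('wrist'); cv2.imwrite('pics/w1.png',w['img']); np.savez('w1.npz',**w)
C=cloud(w); s=state(); print(s['ee_pos'],s['ee_rot'].round(3) if hasattr(s['ee_rot'],'round') else s['ee_rot'],s['grip_width'],s['dq'])
print(proj(w,np.array([.503,.2412,.101])),proj(w,np.array([.543,.240,.09])))
m=(C[...,2]>.097)&(C[...,2]<.106)&(abs(C[...,0]-.503)<.03)&(abs(C[...,1]-.242)<.03)
p=C[m]; print(m.sum(),np.median(p[:,2]),cv2.minAreaRect(p[:,:2].astype(np.float32)))
m=(C[...,2]>.085)&(C[...,2]<.094)&(abs(C[...,0]-.543)<.09)&(abs(C[...,1]-.24)<.08)
p=C[m]; print(m.sum(),np.median(p[:,2]),cv2.minAreaRect(p[:,:2].astype(np.float32)))
E
```

```text
[0.4799429  0.24089922 0.24813186] [[-1.     0.027 -0.   ]
 [ 0.027  1.    -0.   ]
 [ 0.    -0.    -1.   ]] 0.06404995386120374 [-0.00197902 -0.00043765  0.00036629  0.00074329  0.00252427 -0.00136823]
[318.68389998 259.16275368] [318.36915746 299.34237822]
1428 0.10161021047247551 ((0.5031728148460388, 0.24254916608333588), (0.03156962990760803, 0.03211832046508789), 88.93409729003906)
21960 0.09001179549643004 ((0.5437057614326477, 0.24145761132240295), (0.13046979904174805, 0.15116433799266815), 88.2906494140625)
```

View pics/w1.png

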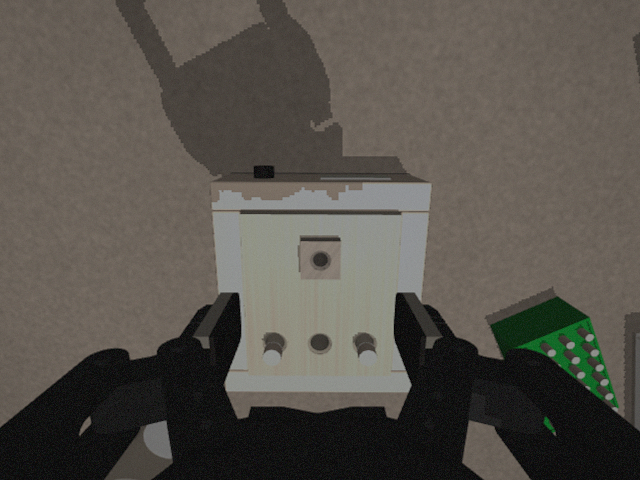

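The wrist view shows the bush hole at (320,260), with the tubes at (272,347) and (366,347) and the free well at (319,343). That puts the bush at about (0.503, 0.242), with the rim at 0.1015. Next I take the same view over the probe.

>>> move_arm:
  commands:
    - [0.031, -0.439, 0, 0]
    - [0.031, -0.439, 0, 0]
    - [0.031, -0.439, 0, 0]
    - [0.031, -0.439, 0, 0]
    - [0.031, -0.439, 0, 0]
    - [0.031, -0.439, 0, 0]
    - [0.031, -0.439, 0, 0]
    - [0.031, -0.439, 0, 0]
    - [0.031, -0.439, 0, 0]
    - [0.031, -0.439, 0, 0]

```text
time_s: 2.85
ee_pos: [0.4377, -0.1958, 0.2483]
ee_rot: [[-1.0, 0.025, -0.0], [0.025, 1.0, -0.0], [0.0, -0.0, -1.0]]
ft_force: [0.7, 0.3, 0.1]
grip_width: 0.064
```

```bash
python3 - <<'E'
from h import *
w=get('wrist'); cv2.imwrite('pics/w2.png',w['img']); np.savez('w2.npz',**w)
C=cloud(w); s=state(); print(s['ee_pos'],s['joint_pos'])
def rect(lo,hi,x,y,r):
    m=(C[...,2]>lo)&(C[...,2]<hi)&(abs(C[...,0]-x)<r)&(abs(C[...,1]-y)<r)
    p=C[m]; print(m.sum(),np.median(p,0).round(4),np.percentile(p[:,2],[5,95]).round(4),cv2.minAreaRect(p[:,:2].astype(np.float32)), cv2.minEnclosingCircle(p[:,:2].astype(np.float32)))
rect(.118,.13,.46,-.197,.025)   # cap top
rect(.106,.1165,.46,-.197,.025)   # collar top
rect(.045,.055,.5275,-.2033,.11)
print(proj(w,np.array([.46,-.197,.123])))
E
```

```text
[ 0.43767808 -0.19584031  0.24833667] [-4.73766486e-01 -3.19896735e-01  1.84493631e+00 -3.04560093e-04
  1.61652345e+00 -2.02016783e+00]
550 [ 0.4591 -0.1962  0.1229] [0.1208 0.1241] ((0.4597216248512268, -0.19600769877433777), (0.019455967471003532, 0.0189251396805048), 89.35458374023438) ((0.45986485481262207, -0.19624924659729004), 0.010095659643411636)
1126 [ 0.4542 -0.1964  0.1125] [0.1084 0.1137] ((0.4596082866191864, -0.19633464515209198), (0.03551759943366051, 0.03552790731191635), 57.338993072509766) ((0.4598666727542877, -0.19637203216552734), 0.018283801153302193)
10261 [ 0.528  -0.2022  0.05  ] [0.0488 0.0512] ((0.5274186730384827, -0.20182263851165771), (0.07020353525876999, 0.19081327319145203), 85.18061065673828) ((0.527052640914917, -0.20178227126598358), 0.10082085430622101)
[316.72858968 267.65180131]
```

View pics/w2.png

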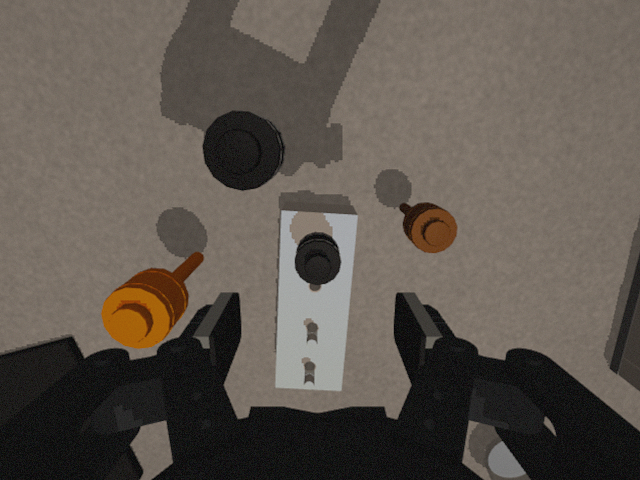

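The wrist view shows the probe cap at (318,262), clear of large black (243,148), brown (433,232) and orange (130,320). Probe centre is (0.460, −0.196), and collar top is about 0.1127, so its centre is at about 0.098, as expected. I now go down and grip.

>>> move_arm:
  commands:
    - [-0.0222, 0, 0, 0]
    - [-0.0222, 0, 0.05, 0]
    - [-0.0222, 0, 0.1, 0]
    - [-0.0222, 0, 0.13, 0]
    - [-0.0222, 0, 0.148, 0]
    - [-0.0222, 0, 0.148, 0]
    - [-0.0222, 0, 0.148, 0]
    - [-0.0222, 0, 0.148, 0]

```text
time_s: 3.9
ee_pos: [0.4604, -0.1966, 0.1017]
ee_rot: [[-1.0, 0.024, 0.002], [0.024, 1.0, -0.001], [-0.002, -0.001, -1.0]]
ft_force: [0.7, 0.0, 0.6]
grip_width: 0.0641
```

>>> move_arm:
  commands:
    - [0, 0, 0, 0]
    - [0, 0, 0, 0]
    - [0, 0, 0, 0]
    - [0, 0, 0, 0]
    - [0, 0, 0, 0]
    - [0, 0, 0, 0]
  hand: 0.3

```text
time_s: 4.65
ee_pos: [0.4604, -0.1967, 0.1017]
ee_rot: [[-1.0, 0.024, 0.002], [0.024, 1.0, -0.001], [-0.002, -0.001, -1.0]]
ft_force: [0.2, 0.1, 4.1]
grip_width: 0.0343
```

>>> move_arm:
  commands:
    - [0, 0, 0, 0]
    - [0, 0, -0.01, 0]
    - [0, 0, -0.03, 0]
    - [0, 0, -0.06, 0]
    - [0, 0, -0.1, 0]
    - [0, 0, -0.14, 0]
    - [0, 0, -0.16, 0]
    - [0, 0, -0.16, 0]
    - [0, 0, -0.16, 0]
  hand: 0.2

```text
time_s: 5.78
ee_pos: [0.4598, -0.1963, 0.2601]
ee_rot: [[-1.0, 0.024, -0.0], [0.024, 1.0, -0.0], [0.0, -0.0, -1.0]]
ft_force: [-0.1, 1.6, -1.6]
grip_width: 0.0341
```

```bash
python3 - <<'E'
from h import *
s=get('scene'); st=state(); print(st['ee_pos'],st['ft_force'],st['grip_width'])
cv2.imwrite('pics/s2.png',cv2.resize(s['img'][60:260,100:360],(780,600)))
w=get('wrist'); C=cloud(w); z0=st['ee_pos'][2]; p0=st['ee_pos']
D=C-p0
for lo,hi in[(.016,.03),(.006,.0145)]:
    m=(D[...,2]>lo)&(D[...,2]<hi)&(abs(D[...,0])<.022)&(abs(D[...,1])<.014)
    if m.sum()>20: print(m.sum(),np.percentile(D[m][:,2],[5,50,95]).round(4),cv2.minEnclosingCircle(D[m][:,:2].astype(np.float32)))
# rod from scene
S=cloud(s)-p0
for a in(-.08,-.07,-.06,-.05,-.04,-.03):
    m=(abs(S[...,2]-a)<.005)&(abs(S[...,0])<.02)&(abs(S[...,1])<.02)
    print(a,m.sum(),S[m].mean(0).round(4) if m.sum() else '')
E
```

```text
[ 0.45981752 -0.19627671  0.26002451] [-1.00809814  0.19688261 -2.07410396] 0.034060224021446796
2693 [0.0177 0.021  0.022 ] ((-0.000773336854763329, -3.067293073399924e-05), 0.010420601814985275)
3461 [0.008  0.0099 0.0109] ((-0.0008175854454748333, 0.000225376570597291), 0.018451683223247528)
-0.08 37 [ 0.0021  0.0018 -0.08  ]
-0.07 40 [ 0.0025  0.0023 -0.0702]
-0.06 41 [ 0.003   0.0022 -0.0597]
-0.05 41 [ 0.0017  0.002  -0.0503]
-0.04 39 [ 0.0024  0.0018 -0.0404]
-0.03 45 [ 0.0024  0.002  -0.0305]
```

View pics/s2.png

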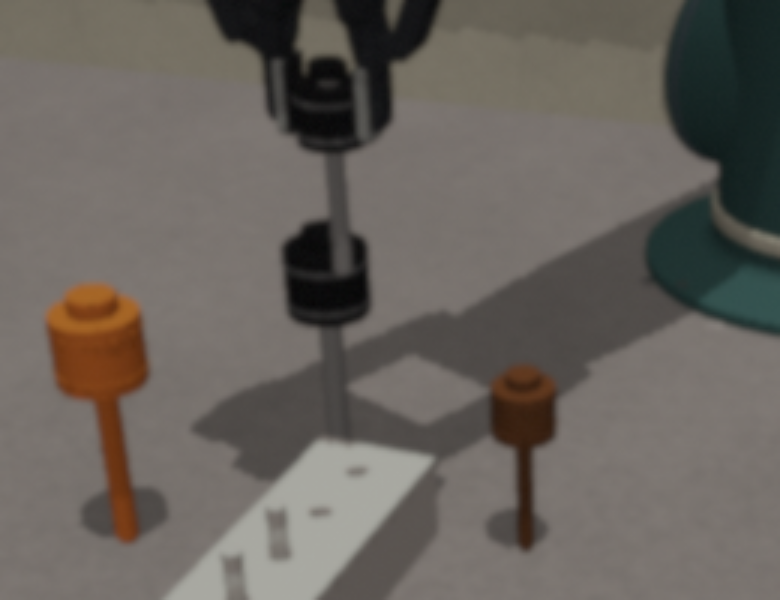

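The probe is held upright: the rod is straight in the scene view, and the foot is about 91.5 mm below the TCP. The rack's small tubes are unmoved. I move over the well.

>>> move_arm:
  commands:
    - [-0.0035, 0.045, 0, 0]
    - [-0.0035, 0.045, 0, 0]
    - [-0.0337, 0.15, 0, 0]
    - [-0.0337, 0.2, 0, 0]
    - [-0.0337, 0.25, 0, 0]
    - [-0.0337, 0.3, 0, 0]
    - [-0.0337, 0.35, 0, 0]
    - [-0.0337, 0.4, 0, 0]
    - [-0.0337, 0.4396, 0, 0]
    - [-0.0337, 0.4396, 0, 0]
    - [-0.0337, 0.4396, 0, 0]
    - [-0.0337, 0.4396, 0, 0]

```text
time_s: 7.38
ee_pos: [0.5044, 0.2413, 0.2599]
ee_rot: [[-1.0, 0.025, -0.0], [0.025, 1.0, -0.0], [0.0, -0.0, -1.0]]
ft_force: [0.7, -0.2, -2.2]
grip_width: 0.0345
```

```bash
cat > chk.py <<'E'
from h import *
s=get('scene'); st=state(); p0=np.array(st['ee_pos']); print(p0.round(4),np.round(st['ft_force'],2),st['grip_width'])
print(np.round(st['ee_rot'],4).tolist())
S=cloud(s)
D=S-p0
for a in(-.08,-.06,-.04):
    m=(abs(D[...,2]-a)<.008)&(abs(D[...,0])<.02)&(abs(D[...,1])<.02)
    print(a,m.sum(),D[m].mean(0).round(4) if m.sum() else '')
m=(S[...,2]>.098)&(S[...,2]<.107)&(abs(S[...,0]-.503)<.03)&(abs(S[...,1]-.242)<.03)
print('bush scene',cv2.minAreaRect(S[m][:,:2].astype(np.float32)),np.median(S[m],0))
E
python3 chk.py
```

```text
[0.5044 0.2414 0.26  ] [-0.79 -0.12 -1.34] 0.03451785803730999
[[-0.9997, 0.0255, -0.0002], [0.0255, 0.9997, -0.0003], [0.0002, -0.0003, -1.0]]
-0.08 77 [ 0.0026  0.0004 -0.0798]
-0.06 84 [ 0.0029  0.0002 -0.0598]
-0.04 86 [ 0.0026 -0.     -0.0401]
bush scene ((0.5034114718437195, 0.2425059676170349), (0.031504757702350616, 0.036723941564559937), 88.18223571777344) [0.50520129 0.24291324 0.10116323]
```

>>> move_arm:
  commands:
    - [0.0002, 0.001, 0.02, 0]
    - [0.0002, 0.001, 0.045, 0]
    - [0.0002, 0.001, 0.057, 0]
    - [0.0002, 0.001, 0.061, 0]
    - [0.0002, 0.001, 0.061, 0]
    - [0.0002, 0.001, 0.061, 0]

```text
time_s: 8.18
ee_pos: [0.5045, 0.2424, 0.1998]
ee_rot: [[-1.0, 0.026, 0.001], [0.026, 1.0, 0.0], [-0.001, 0.0, -1.0]]
ft_force: [0.1, -0.5, -1.0]
grip_width: 0.0341
```

```bash
cat >> chk.py <<'E'
w=get('wrist'); C=cloud(w)-p0
for lo,hi in[(.016,.03),(.006,.0145)]:
    m=(C[...,2]>lo)&(C[...,2]<hi)&(abs(C[...,0])<.022)&(abs(C[...,1])<.014)
    if m.sum()>20: print('cap/collar',m.sum(),np.percentile(C[m][:,2],[5,50,95]).round(4),cv2.minEnclosingCircle(C[m][:,:2].astype(np.float32)))
E
python3 chk.py; python3 - <<'E'
from h import *
s=get('scene'); u,v=proj(s,np.array([.504,.242,.11])).astype(int); cv2.imwrite('pics/s3.png',cv2.resize(s['img'][v-60:v+50,u-75:u+75],(750,550)))
E
```

```text
[0.5044 0.2425 0.1997] [ 0.18 -0.37 -0.87] 0.03434782654467169
[[-0.9997, 0.0255, 0.0008], [0.0255, 0.9997, 0.0001], [-0.0008, 0.0001, -1.0]]
-0.08 69 [ 0.0029  0.0001 -0.0796]
-0.06 73 [ 0.0028  0.0002 -0.0597]
-0.04 75 [ 0.0028  0.0002 -0.0401]
bush scene ((0.5034968852996826, 0.2424837201833725), (0.031841572374105453, 0.0378841795027256), 88.74578094482422) [0.50737129 0.24141918 0.10111767]
cap/collar 2688 [0.0177 0.021  0.022 ] ((-0.0008853650651872158, -0.00036023533903062344), 0.01022461336106062)
cap/collar 3473 [0.008  0.0099 0.0109] ((-0.0005969577468931675, -0.0006280933739617467), 0.018540531396865845)
```

View pics/s3.png

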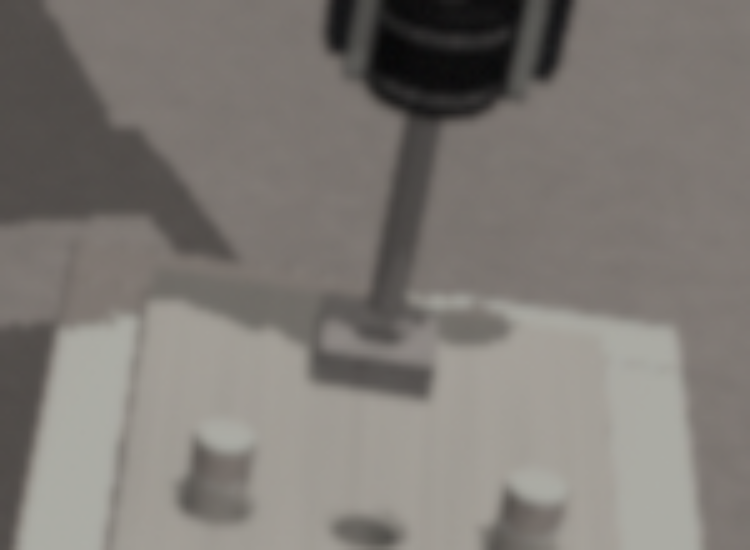

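In the crop the foot hangs right over the bush bore (crop ≈(383,325)). I lower it slowly.

>>> move_arm:
  commands:
    - [0, 0, 0.003, 0]
    - [0, 0, 0.006, 0]
    - [0, 0, 0.009, 0]
    - [0, 0, 0.012, 0]
    - [0, 0, 0.015, 0]
    - [0, 0, 0.018, 0]
    - [0, 0, 0.018, 0]

```text
time_s: 9.2
ee_pos: [0.5043, 0.2424, 0.1812]
ee_rot: [[-1.0, 0.025, 0.0], [0.025, 1.0, -0.0], [-0.0, -0.0, -1.0]]
ft_force: [0.4, -0.5, -0.7]
grip_width: 0.0343
```

>>> move_arm:
  commands:
    - [0, 0, 0.004, 0]
    - [0, 0, 0.008, 0]
    - [0, 0, 0.012, 0]
    - [0, 0, 0.016, 0]
    - [0, 0, 0.02, 0]
    - [0, 0, 0.024, 0]
    - [0, 0, 0.028, 0]
    - [0, 0, 0.032, 0]
    - [0, 0, 0.036, 0]
    - [0, 0, 0.039, 0]
    - [0, 0, 0.039, 0]

```text
time_s: 10.58
ee_pos: [0.5042, 0.2424, 0.142]
ee_rot: [[-1.0, 0.025, -0.0], [0.025, 1.0, -0.0], [0.0, -0.0, -1.0]]
ft_force: [1.0, -0.3, -0.6]
grip_width: 0.0344
```

```bash
python3 chk.py | tail -2
```

```text
cap/collar 2688 [0.0177 0.021  0.022 ] ((-0.000453733722679317, 2.4567319997004233e-05), 0.010421667248010635)
cap/collar 3465 [0.008  0.0098 0.0108] ((-0.0006486261845566332, -0.00031523159123025835), 0.018421897664666176)
```

>>> move_arm:
  commands:
    - [0, 0, 0.001, 0]
    - [0, 0, 0.002, 0]
    - [0, 0, 0.003, 0]
    - [0, 0, 0.004, 0]
    - [0, 0, 0.005, 0]
    - [0, 0, 0.006, 0]
    - [0, 0, 0.007, 0]
    - [0, 0, 0.008, 0]
    - [0, 0, 0.009, 0]
    - [0, 0, 0.01, 0]
    - [0, 0, 0.01, 0]

```text
time_s: 12.05
ee_pos: [0.5043, 0.2424, 0.1322]
ee_rot: [[-1.0, 0.026, 0.0], [0.026, 1.0, -0.0], [-0.0, -0.0, -1.0]]
ft_force: [-0.0, -0.1, -1.0]
grip_width: 0.0344
```

```bash
python3 chk.py | tail -2
```

```text
cap/collar 2674 [0.0177 0.021  0.022 ] ((-0.000916660123039037, -0.0002253594866488129), 0.010340467095375061)
cap/collar 3451 [0.008  0.0098 0.0108] ((-0.0006170044071041048, -0.0001526689884485677), 0.01833459921181202)
```

>>> move_arm:
  commands:
    - [0, 0, 0.001, 0]
    - [0, 0, 0.002, 0]
    - [0, 0, 0.003, 0]
    - [0, 0, 0.004, 0]
    - [0, 0, 0.005, 0]
    - [0, 0, 0.006, 0]
    - [0, 0, 0.006, 0]

```text
time_s: 13.02
ee_pos: [0.5043, 0.2424, 0.1262]
ee_rot: [[-1.0, 0.026, 0.0], [0.026, 1.0, -0.0], [-0.0, -0.0, -1.0]]
ft_force: [0.3, 0.3, 3.4]
grip_width: 0.0345
```

```bash
python3 chk.py | tail -2
```

```text
cap/collar 3034 [0.0213 0.0259 0.0269] ((-0.0008173167589120567, -1.152535423898371e-05), 0.010343208909034729)
cap/collar 3650 [0.0082 0.0098 0.0108] ((-0.001031531486660242, -0.0002328031259821728), 0.018248911947011948)
```

The probe has bottomed: friction force is up to about 5 N, the collar has slid 4.9 mm, and the foot is at z≈0.040, within range. The rim is expected at a TCP height of about 0.1205.

>>> move_arm:
  commands:
    - [0, 0, 0.001, 0]
    - [0, 0, 0.002, 0]
    - [0, 0, 0.003, 0]
    - [0, 0, 0.0036, 0]
    - [0, 0, 0.004, 0]
    - [0, 0, 0.004, 0]

```text
time_s: 13.88
ee_pos: [0.5043, 0.2424, 0.1222]
ee_rot: [[-1.0, 0.026, 0.0], [0.026, 1.0, -0.0], [-0.0, -0.0, -1.0]]
ft_force: [0.4, 0.1, 4.0]
grip_width: 0.0343
```

>>> move_arm:
  commands:
    - [0, 0, 0.0003, 0]
    - [0, 0, 0.0005, 0]
    - [0, 0, 0.0005, 0]

```text
time_s: 14.25
ee_pos: [0.5043, 0.2424, 0.1219]
ee_rot: [[-1.0, 0.026, 0.0], [0.026, 1.0, -0.0], [-0.0, -0.0, -1.0]]
ft_force: [-0.5, 0.3, 6.9]
grip_width: 0.0344
```

>>> move_arm:
  commands:
    - [0, 0, 0.0003, 0]
    - [0, 0, 0.0004, 0]
    - [0, 0, 0.0004, 0]

```text
time_s: 14.62
ee_pos: [0.5043, 0.2425, 0.1219]
ee_rot: [[-1.0, 0.026, 0.0], [0.026, 1.0, -0.0], [-0.0, -0.0, -1.0]]
ft_force: [-1.8, -0.3, 8.4]
grip_width: 0.0343
```

>>> move_arm:
  commands:
    - [0, 0, 0.0005, 0]
    - [0, 0, 0.0006, 0]
    - [0, 0, 0.0006, 0]

```text
time_s: 15.0
ee_pos: [0.5043, 0.2425, 0.1218]
ee_rot: [[-1.0, 0.026, 0.001], [0.026, 1.0, -0.0], [-0.001, 0.0, -1.0]]
ft_force: [-3.5, -1.5, 10.2]
grip_width: 0.0341
```

>>> move_arm:
  commands:
    - [0, 0, 0.0007, 0]
    - [0, 0, 0.0008, 0]
    - [0, 0, 0.0009, 0]
    - [0, 0, 0.0009, 0]

```text
time_s: 15.5
ee_pos: [0.5044, 0.2424, 0.1218]
ee_rot: [[-1.0, 0.026, 0.001], [0.026, 1.0, 0.0], [-0.001, 0.0, -1.0]]
ft_force: [-4.4, -1.7, 12.7]
grip_width: 0.0341
```

```bash
python3 chk.py | grep -v bush
```

```text
[0.5044 0.2425 0.1219] [-4.81 -1.8  12.89] 0.03438311032819749
[[-0.9997, 0.0255, 0.0008], [0.0255, 0.9997, 0.0001], [-0.0008, 0.0001, -1.0]]
-0.08 0 
-0.06 0 
-0.04 54 [ 0.0084 -0.0061 -0.0328]
cap/collar 1210 [0.0243 0.0292 0.0299] ((-0.0009213890880346298, -0.0005882657133042812), 0.010409192182123661)
cap/collar 3972 [0.0082 0.0099 0.011 ] ((-0.0009564341162331402, 0.0003880617441609502), 0.018526848405599594)
```

>>> move_arm:
  commands:
    - [0, 0, 0.001, 0]
    - [0, 0, 0.001, 0]
    - [0, 0, 0.001, 0]
    - [0, 0, 0.001, 0]
    - [0, 0, 0.001, 0]
    - [0, 0, 0.001, 0]

```text
time_s: 16.35
ee_pos: [0.5044, 0.2425, 0.1219]
ee_rot: [[-1.0, 0.026, 0.001], [0.026, 1.0, 0.0], [-0.001, 0.0, -1.0]]
ft_force: [-6.1, -1.3, 14.3]
grip_width: 0.0341
```

```bash
python3 - <<'E'
from h import *
print(state()['ft_force'])
s=get('scene'); u,v=proj(s,np.array([.504,.242,.11])).astype(int); cv2.imwrite('pics/s4.png',cv2.resize(s['img'][v-45:v+35,u-55:u+55],(770,560),interpolation=cv2.INTER_CUBIC))
E
```

```text
[-6.131514   -1.28850069 14.30153383]
```

View pics/s4.png

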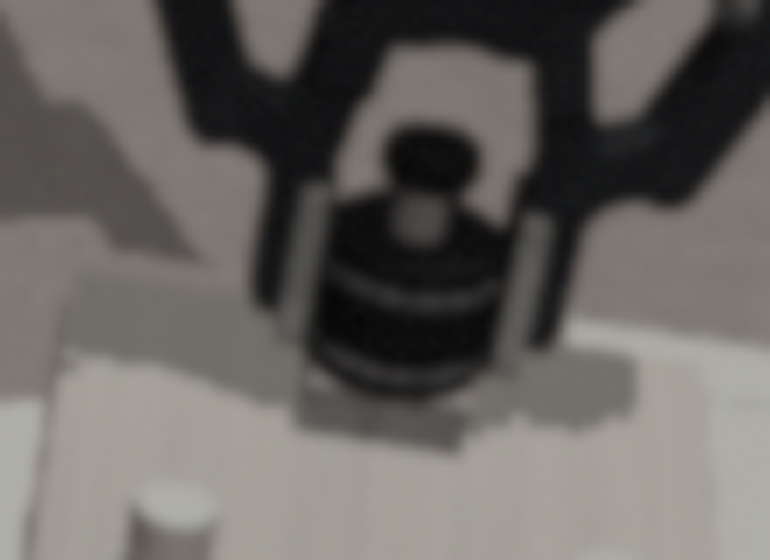

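The collar is seated on the rim: the median collar top minus 30 mm gives 0.1018, against a rim at 0.1015. It was held at 13–14 N wrist reading for over 0.5 s, which is about 10 N on the rim plus about 5 N through the rod. Now I ease off and release.

>>> move_arm:
  commands:
    - [0, 0, 0.0007, 0]
    - [0, 0, 0.0004, 0]
    - [0, 0, 0.0003, 0]

```text
time_s: 16.77
ee_pos: [0.5044, 0.2425, 0.1219]
ee_rot: [[-1.0, 0.025, 0.001], [0.025, 1.0, 0.0], [-0.001, 0.0, -1.0]]
ft_force: [-1.7, -0.5, 7.9]
grip_width: 0.0342
```

>>> move_arm:
  commands:
    - [0, 0, 0.0002, 0]
    - [0, 0, 0.0002, 0]
    - [0, 0, 0.0002, 0]
    - [0, 0, 0.0002, 0]
    - [0, 0, 0.0002, 0]
    - [0, 0, 0.0002, 0]
  hand: 0.7

```text
time_s: 17.52
ee_pos: [0.5044, 0.2424, 0.1217]
ee_rot: [[-1.0, 0.026, 0.001], [0.026, 1.0, 0.0], [-0.001, 0.0, -1.0]]
ft_force: [0.7, -0.5, 0.2]
grip_width: 0.0595
```

```bash
python3 - <<'E'
from h import *
w=get('wrist'); C=cloud(w); st=state(); print(st['ft_force'],st['grip_width'])
for lo,hi in[(.14,.16),(.125,.136)]:
    m=(C[...,2]>lo)&(C[...,2]<hi)&(np.hypot(C[...,0]-.5035,C[...,1]-.2424)<.017)
    P=C[m]; A=np.c_[P[:,:2]-P[:,:2].mean(0),np.ones(len(P))]; k=np.linalg.lstsq(A,P[:,2],rcond=None)[0]
    print(m.sum(),np.percentile(P[:,2],[5,50,95]).round(4),cv2.minEnclosingCircle(P[:,:2].astype(np.float32)),'slope',k.round(3))
E
```

```text
[ 0.34536072 -0.8062269  -0.01989939] 0.059422307674149084
3295 [0.1474 0.1522 0.1532] ((0.5032351016998291, 0.24288100004196167), 0.010252618230879307) slope [ 0.14  -0.004  0.152]
4078 [0.131  0.1319 0.133 ] ((0.5034546256065369, 0.24244564771652222), 0.017020564526319504) slope [0.009 0.001 0.132]
```

Released. I retreat straight up and check.

>>> move_arm:
  commands:
    - [0, 0, -0.005, 0]
    - [0, 0, -0.02, 0]
    - [0, 0, -0.05, 0]
    - [0, 0, -0.1, 0]
    - [0, 0, -0.13, 0]
    - [0.03, 0, -0.13, 0]
    - [0.03, 0, -0.13, 0]
    - [0.03, 0, -0.13, 0]

```text
time_s: 18.58
ee_pos: [0.4745, 0.2432, 0.2523]
ee_rot: [[-1.0, 0.025, 0.002], [0.025, 1.0, 0.0], [-0.002, 0.0, -1.0]]
ft_force: [0.7, -0.2, -0.0]
grip_width: 0.0598
```

```bash
python3 - <<'E'
from h import *
w=get('wrist'); C=cloud(w); st=state(); print(st['ee_pos'],st['ft_force'])
for lo,hi,r in[(.15,.16,.017),(.129,.136,.02),(.098,.106,.03)]:
    m=(C[...,2]>lo)&(C[...,2]<hi)&(np.hypot(C[...,0]-.5035,C[...,1]-.2424)<r)
    P=C[m]; A=np.c_[P[:,:2]-P[:,:2].mean(0),np.ones(len(P))]; k=np.linalg.lstsq(A,P[:,2],rcond=None)[0]
    print(m.sum(),np.percentile(P[:,2],[5,50,95]).round(4),cv2.minEnclosingCircle(P[:,:2].astype(np.float32)),'slope',k.round(3))
s=get('scene'); u,v=proj(s,np.array([.504,.242,.11])).astype(int); cv2.imwrite('pics/s5.png',cv2.resize(s['img'][v-45:v+60,u-70:u+70],(780,585),interpolation=cv2.INTER_CUBIC))
E
```

```text
[0.47457668 0.24315646 0.25196262] [-0.29852488  0.38580419  0.28321686]
615 [0.1509 0.1522 0.1534] ((0.5033324956893921, 0.24266403913497925), 0.01006206776946783) slope [0.018 0.008 0.152]
1104 [0.1306 0.1318 0.1329] ((0.5034833550453186, 0.24261365830898285), 0.017994830384850502) slope [0.006 0.    0.132]
165 [0.0985 0.1016 0.1047] ((0.49148157238960266, 0.2428472340106964), 0.016378112137317657) slope [ 0.1   -0.001  0.102]
```

View pics/s5.png

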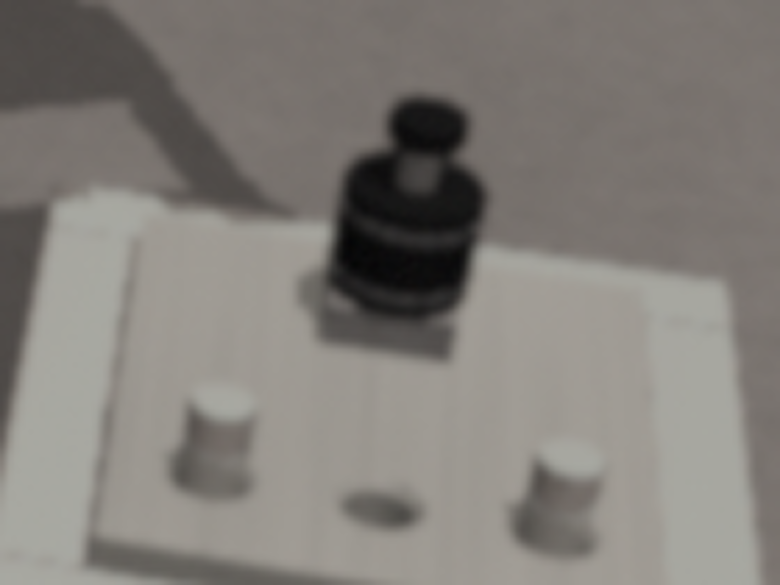

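The probe stands upright in the bush with its collar flat on the rim (crop ≈(390,305)), and both tubes are undisturbed. I hand in.

```bash
python3 -c "
from h import *
print(env.finish_job(), state()['time_s'])"
```

```text
the job is handed in; nothing more can be done
the job is handed in; nothing more can be done
```

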